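# Spring the tape spindle back into its bench holder

## Task

Put the spring-loaded spindle back in its holder: squeeze its two square plates together so that it gets shorter, lower it between the two uprights so that its steel pins lie in the two end cups, and let go so that the spring holds it there. Leave the wooden bobbin, which looks similar but has no pins, where it is.

Things in the scene. Friction and masses are not known exactly. Their poses are not given: they have to be found in the camera images.
- spindle_mid (a point): Middle of the loose sprung spindle on its pin axis (own y, level), 34 mm above the worktop. Two square grey plates 68 x 68 x 5 mm stand across the axis, outer faces 64 mm apart when relaxed, reaching 34 mm above and below the axis. A 12 mm steel pin sticks out 55 mm from the centre of each: 174 mm long overall. Pinch the plates' outer faces above the pins. Ends alike. About 0.17 kg.
- plunger (a joint): How far the spindle is squeezed (m): 0 relaxed, 0.030 the stop (plates 34 mm apart outside, 144 mm overall), about 0.006 when sprung in the holder. Pressing the plates towards each other takes 2 N at first, 8 N at the stop; let go, it springs out. The listed middle rides with the -y half: squeezed, the true middle is half the squeeze to its -y side.
- holder_mid (a point): Midway between the end cups of the fixed holder, 79 mm above the worktop; y from cup to cup, z up. Plywood base 100 x 200 x 12 mm, two aluminium uprights 56 mm wide and 110 mm high, inner faces 168 mm apart. On each a black cup, open on top and inwards, 12 mm deep along y, 36 mm wide inside; cup floor 64 mm, side walls' top 94 mm above the worktop. Free between the cups down to the base.
- bobbin_mid (a point): Middle of a loose rigid wooden line bobbin, a bystander of similar look: two square wooden plates 68 x 68 mm on a round core, 120 mm long along its y, without pins. This point is 34 mm above the worktop.
Not all that is in view belongs to the job. Of the things that look like the part that bears spindle_mid, the largest one is meant.

How it is judged:
By the outcome, as a careful person would: the job done as asked, in the order asked, and still so for the second after the job is handed in, with the robot touching nothing.
It also fails if it takes over 34 s, if anything falls off the work surface, if the arm or the gripper's body presses on something with over 40 N, if the wrist force passes 120 N, or if a joint passes its speed limit or range.

## Robot

A 7-joint arm with a two-finger parallel gripper is mounted at the origin on the work surface. World frame = base frame: x ahead of the robot, y to its left, z up, the work surface at z = 0. Lengths are in mm, angles in rad, forces in N, time in s.
With the tool pointing down it reaches from about 425 to 950 mm from the base axis. Payload 4.7 kg.
Tool frame: the origin (TCP) lies at the centre of the arm's flange, where the gripper is bolted on; the fingertips stand 173 mm ahead of it and the grasp point (between the pads) lies 155 mm ahead of it; x points along the fingers, y is the direction in which the jaws open and shut, and the axes are right-handed (so a half turn about x gives the same grasp; the last joint's range is limited). The gripper opens to 85 mm and grips with 20 to 120 N. Pads are 22 mm wide; open, the fingers measure 114 mm over their backs; the gripper's body (76 mm by 85 mm) begins 54 mm behind the grasp point. The pads swing forward as they close: fully open they stand 13 mm farther back than shut.
Start: joints at [-1.342, 0.469, -0.049, 1.532, 0.024, 1.141, -0.082], TCP at [172.055, 652.708, 404.735] pointing down, gripper open.
Joint ranges: [-2.59, 2.59], [-0.33, 1.99], [-1.39, 1.29], [0.1, 2.45], [-1.04, 4.18], [0.21, 1.99], [-2.66, 2.66]. Speed limits (rad/s): [2.57, 2.57, 3.14, 3.14, 3.14, 3.14, 3.14].

## Interface

Orientations are given as a rotation vector (axis times angle).
In Python, from cell import ctrl gives the robot as it stands.
- The arm moves only by the tool drive_tool, never from a script. Its argument "steps" is a list that holds one entry, the list of rows, each a list of 7 numbers: the shift along the tool's x, y, z in cm, then the turn, a rotation vector about the tool's x, y, z in units of 6 degrees (1.0 is 6 degrees), then the gripper command: -1 is fully open, 1 is shut, values between are in proportion. A call has 1 to 12 rows; each row shifts and turns the commanded pose from where the row before left it, along the tool's axes as they then stand; what a row does not reach is not made up. A row lasts 1/12 s, in which the tool goes at most 41.7 mm and 7.16 degrees, less where a joint would pass 70% of its speed; a pose out of reach is approached as far as the arm can. A call is refused whole if a number of a shift passes 4.17 or a number of a turn 1, either way. A call with a gripper value outside its range is refused whole. The fingers move at their own pace and stop on an object; "force" is the grip in N (left out, the last holds). Time passes only in rows, so rows that do not move let the fingers close. It gives the time, the measured TCP pose, the force and the opening at its end, in the units of the state.
- ctrl.get_obs(): the state, without advancing time (a new reading comes with each control period).
- ctrl.capture(name): name is "scene" or "top"; returns a dict with "image" (400x640x3 uint8, red, green, blue), "camera_matrix" (3x3 intrinsics, pixels), "extrinsics" (4x4, takes a point from world to camera coordinates). Camera axes: x right, y down, z forward; pixel columns grow to the right and rows downward; lengths in mm; the calibration is good to about 2 mm. A picture is of the moment at which its call begins. There is no depth.
- ctrl.sign_off(): hands the job in, once; it reports no verdict.
The state is a dict: "clock": time; "joint_pos": joint angles; "dq": joint speeds; "joint_torque": joint torques, N m; "eef_pos": TCP position; "tool_rot": TCP orientation; "force": force on the tool from outside, world axes, zero at the start; "torque": the same for the moment, N m; "gripper_width": finger opening in mm.
Only numpy, scipy, OpenCV 4.12 (cv2) and the standard library are available. Lean on these libraries where they do the work, as an engineer would, in place of code of your own. Each camera call takes 0.05 s, during which the arm holds its last target.

## Working session

There is one attempt and no reset: what is moved stays moved. The work goes in short steps, Python scripts to look and compute and a tool call to move; the robot and the scene stay as the last step left them, time stands still between calls to the robot, and variables do not carry over. Pictures are saved under pics/ and viewed, and the job is handed in when it is done.

Besides the shell and the picture viewer there is one more tool, called after "Call:" as name(argument=value, ...) on one line, values as JSON. drive_tool: Moves the arm, as the interface text tells. Its arguments: {"type":"object","properties":{"steps":{"type":"array"},"force":{"type":"number"}},"required":["steps"]}

```bash
mkdir -p pics; ls
python3 - <<'E'
from cell import ctrl
import cv2,numpy as np
np.set_printoptions(precision=4,suppress=True)
for n in("scene","top"):
    c=ctrl.capture(n); cv2.imwrite(f"pics/{n}0.png",c["image"][:,:,::-1]); print(c["camera_matrix"],c["extrinsics"])
print(ctrl.get_obs())
E
```

```text
pics
[[456.7966   0.     316.8202]
 [  0.     456.7966 201.5061]
 [  0.       0.       1.    ]] [[  -0.0179    0.9998   -0.0047    8.872 ]
 [   0.6063    0.0071   -0.7952 -212.1223]
 [  -0.7951   -0.0171   -0.6063 1440.7507]
 [   0.        0.        0.        1.    ]]
[[382.0567   0.     311.3858]
 [  0.     382.0567 197.2267]
 [  0.       0.       1.    ]] [[ -0.0129  -0.9999  -0.0107  -8.3791]
 [ -0.9835   0.0146  -0.1806 451.0753]
 [  0.1807   0.0082  -0.9835 901.5301]
 [  0.       0.       0.       1.    ]]
{'clock': 0.1, 'joint_pos': array([-1.3419,  0.4694, -0.0486,  1.5336,  0.0241,  1.141 , -0.0823]), 'dq': array([ 0.0004, -0.001 ,  0.0005, -0.004 , -0.0002, -0.0004,  0.0005]), 'joint_torque': array([  0.0009, -51.1513,  -0.0467, -23.8388,   0.0108,   0.0044,
        -0.    ]), 'eef_pos': array([172.002 , 652.4918, 403.769 ]), 'tool_rot': array([ 0.2009,  1.5615, -0.2037]), 'force': array([ 0.5615, -0.1947, -0.9137]), 'torque': array([0.0599, 0.0074, 0.0259]), 'gripper_width': 85.50209375846838}
```

View pics/scene0.png

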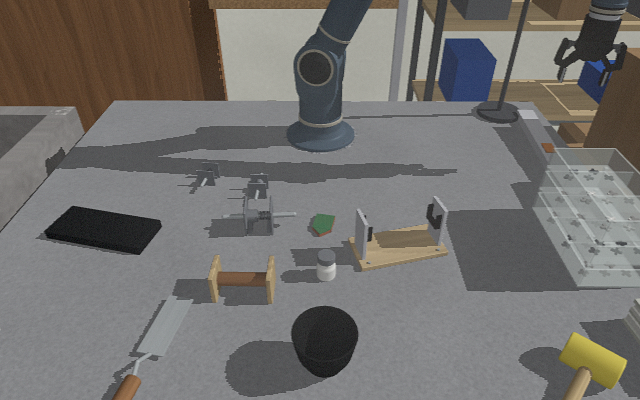

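View pics/top0.png

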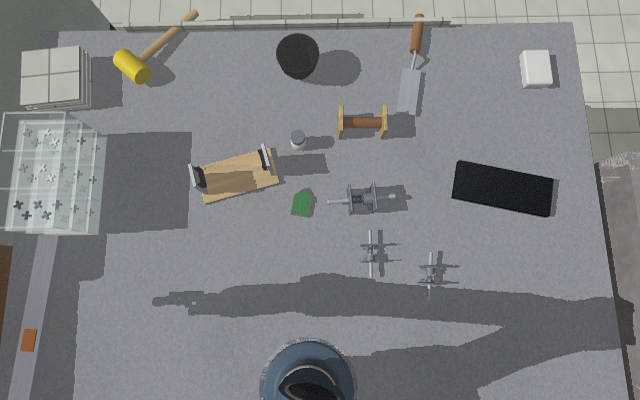

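The largest spindle is at scene (260,214) and top (363,199). Two small look-alikes are nearer the robot. The holder is at top (235,175) and the bobbin at top (363,122). I'll zoom in next.

Run:
```python
import cv2
a=cv2.imread("pics/top0.png")[135:230,180:430]; cv2.imwrite("pics/z1.png",cv2.resize(a,None,fx=3.2,fy=3.2,interpolation=cv2.INTER_CUBIC))
b=cv2.imread("pics/scene0.png")[170:290,210:460]; cv2.imwrite("pics/z2.png",cv2.resize(b,None,fx=3.2,fy=3.2,interpolation=cv2.INTER_CUBIC))
```

```text
(no output)
```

View pics/z1.png

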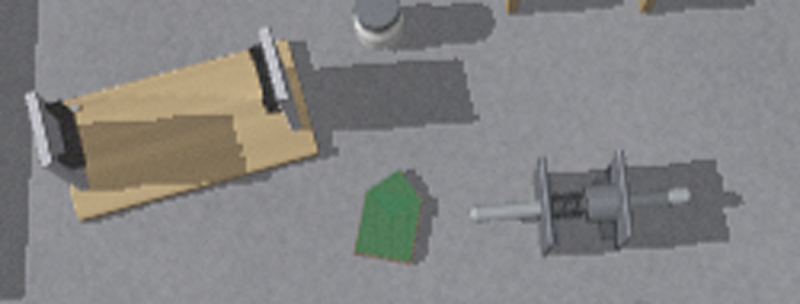

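View pics/z2.png

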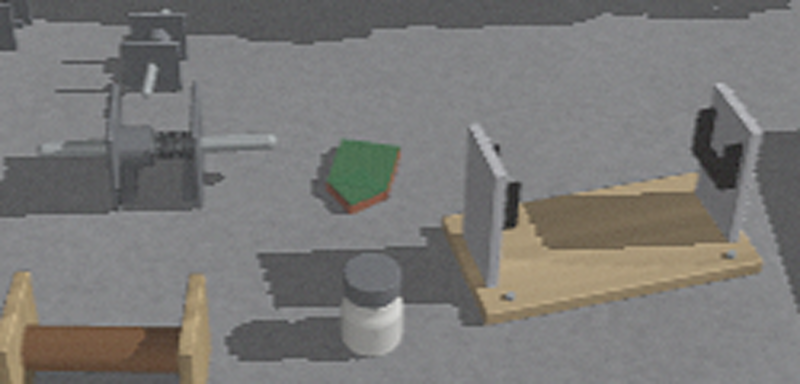

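```bash
cat > h.py <<'E'
import numpy as np
np.set_printoptions(precision=2,suppress=True)
K={'s':np.array([[456.7966,0,316.8202],[0,456.7966,201.5061],[0,0,1]]),'t':np.array([[382.0567,0,311.3858],[0,382.0567,197.2267],[0,0,1]])}
try:
    E=dict(np.load('ext.npz'))
except Exception:
    from cell import ctrl
    E={k:ctrl.capture(n)['extrinsics'] for k,n in(('s','scene'),('t','top'))}; np.savez('ext.npz',**E)
def on(v,uv,z):
    R,t=E[v][:3,:3],E[v][:3,3]; d=R.T@np.linalg.solve(K[v],[uv[0],uv[1],1]); o=-R.T@t
    return o+d*(z-o[2])/d[2]
def proj(v,p):
    q=K[v]@(E[v][:3,:3]@np.array(p,float)+E[v][:3,3]); return q[:2]/q[2]
def tz(x,y): return (180+(x+.5)/3.2-.5,135+(y+.5)/3.2-.5)
def sz(x,y): return (210+(x+.5)/3.2-.5,170+(y+.5)/3.2-.5)
E
python3 - <<'E'
from h import *
print('pins')
for v,p in(('t',tz(475,214)),('t',tz(688,196)),('s',sz(273,141)),('s',sz(42,150))): print(v,on(v,p,34))
print('plates top corners z68 ')
for p in((540,158),(550,253),(616,152),(628,245)): print(on('t',tz(*p),68))
for p in((108,85),(117,82),(190,88),(203,88)): print(on('s',sz(*p),68))
print('base corners z12')
for p in((82,219),(317,153),(289,40),(65,103)): print('t',on('t',tz(*p),12))
for p in((487,308),(762,264),(444,221),(697,173)): print('s',on('s',sz(*p),12))
print('upright top z110')
for p in((28,93),(50,170),(38,93),(262,30),(270,30),(285,93)): print('t',on('t',tz(*p),110))
for p in((470,126),(480,124),(497,167),(508,163),(713,88),(722,85),(746,135),(760,131)): print('s',on('s',sz(*p),110))
E
```

```text
pins
t [440.74 -55.87  34.  ]
t [ 452.46 -221.24   34.  ]
s [442.25 -51.96  34.  ]
s [ 454.69 -219.32   34.  ]
plates top corners z68 
[ 476.93 -104.43   68.  ]
[ 404.74 -109.64   68.  ]
[ 480.68 -161.7    68.  ]
[ 409.9  -167.65   68.  ]
[ 420.71 -172.69   68.  ]
[ 416.96 -166.63   68.  ]
[ 423.67 -112.36   68.  ]
[ 423.56 -102.89   68.  ]
base corners z12
t [445.09 255.79  12.  ]
t [495.98  68.88  12.  ]
t [590.72  91.98  12.  ]
t [540.55 273.16  12.  ]
s [588.62  96.74  12.  ]
s [544.39 286.46  12.  ]
s [503.45  71.57  12.  ]
s [448.6  259.02  12.  ]
upright top z110
t [521.85 270.18 110.  ]
t [464.32 251.7  110.  ]
t [521.73 262.87 110.  ]
t [566.9  100.13 110.  ]
t [566.8   94.26 110.  ]
t [518.87  82.9  110.  ]
s [519.26  84.39 110.  ]
s [517.06  91.07 110.  ]
s [561.03  99.34 110.  ]
s [556.98 106.59 110.  ]
s [475.65 251.25 110.  ]
s [472.17 257.98 110.  ]
s [526.58 263.32 110.  ]
s [522.28 273.28 110.  ]
```

```bash
cat >> h.py <<'E'
from scipy.spatial.transform import Rotation as Ro
def plan(target_xy,yaw,tcpz):
    from cell import ctrl
    o=ctrl.get_obs(); R=Ro.from_rotvec(o['tool_rot']); M=R.as_matrix()
    print('clk',o['clock'],'pos',o['eef_pos'],'F',o['force'],'w',o['gripper_width']); print('axes x',M[:,0],'y',M[:,1],'z',M[:,2])
    d=np.array([*target_xy,tcpz])-o['eef_pos']
    print('world d',d,'tool cm',M.T@d/10)
    ya=np.array([-np.sin(yaw),np.cos(yaw),0]); 
    for s in(1,-1):
        y=ya*s; x=np.array([0,0,-1.]); T=np.c_[x,y,np.cross(x,y)]
        print('turn units(6deg) in tool frame',np.degrees((R.inv()*Ro.from_matrix(T)).as_rotvec())/6)
E
python3 -c "
from h import *
plan((447.5,-137),np.radians(4.1),300)"
```

```text
clk 0.2 pos [172.   652.59 404.05] F [ 0.37  0.54 -0.14] w 85.46244803966681
axes x [-0. -0. -1.] y [ 0.25  0.97 -0.  ] z [ 0.97 -0.25  0.  ]
world d [ 275.5  -789.59 -104.05] tool cm [ 10.49 -69.31  46.77]
turn units(6deg) in tool frame [-3.14 -0.    0.01]
turn units(6deg) in tool frame [26.86  0.02  0.  ]
```

Call:
drive_tool(steps=[[[0,0,3.5,-0.8,0,0,-1],[0,0,3.5,-0.8,0,0,-1],[0,-1,3.5,-0.8,0,0,-1],[0,-2,3.5,-0.74,0,0,-1],[0,-3.8,2,0,0,0,-1],[0,-4,2,0,0,0,-1],[0,-4,2,0,0,0,-1],[0,-4,2,0,0,0,-1],[0,-4,2,0,0,0,-1],[0,-4,1,0,0,0,-1],[0,-4,1,0,0,0,-1],[0,-4,0,0,0,0,-1]]])

```text
clock: 1.2
eef_pos: [446.3, 304.8, 404.6]
tool_rot: [-0.054, 1.569, 0.054]
force: [0.7, -0.9, 0.3]
gripper_width: 85.3
```

```bash
python3 -c "
from h import *
plan((447.5,-137),np.radians(4.1),300)"
```

```text
clk 1.2 pos [446.25 304.79 404.6 ] F [ 0.71 -0.86  0.29] w 85.30192020978326
axes x [ 0.  0. -1.] y [-0.07  1.   -0.  ] z [1.   0.07 0.  ]
world d [   1.25 -441.79 -104.6 ] tool cm [ 10.46 -44.08  -2.93]
turn units(6deg) in tool frame [-0.03  0.01  0.  ]
turn units(6deg) in tool frame [29.97  0.   -0.02]
```

Call:
drive_tool(steps=[[[0,-4,0,0,0,0,-1],[0,-4,-0.4,0,0,0,-1],[0.5,-4,-0.4,0,0,0,-1],[1,-4,-0.4,0,0,0,-1],[1,-4,-0.4,0,0,0,-1],[1,-4,-0.4,0,0,0,-1],[1,-4,-0.4,0,0,0,-1],[1,-4,-0.3,0,0,0,-1],[1,-4,0,0,0,0,-1],[1,-3,0,0,0,0,-1],[1,-2,0,0,0,0,-1],[1,-1,0,0,0,0,-1]]])

```text
clock: 2.2
eef_pos: [447.1, -116.8, 309.4]
tool_rot: [-0.053, 1.569, 0.051]
force: [0.6, 0.7, 0.2]
gripper_width: 85.4
```

```bash
python3 -c "
from h import *
from cell import ctrl
import cv2
plan((447.5,-137),np.radians(4.1),240)
c=ctrl.capture('scene')['image'][:,:,::-1][100:280,180:400]
d=ctrl.capture('top')['image'][:,:,::-1][100:280,260:480]
cv2.imwrite('pics/a1.png',cv2.resize(np.hstack([c,d]),None,fx=1.8,fy=1.8,interpolation=cv2.INTER_CUBIC))"
```

```text
clk 2.2 pos [ 447.14 -116.84  309.44] F [0.61 0.7  0.2 ] w 85.38778794147314
axes x [ 0. -0. -1.] y [-0.07  1.   -0.  ] z [1.   0.07 0.  ]
world d [  0.36 -20.16 -69.44] tool cm [ 6.95 -2.   -0.1 ]
turn units(6deg) in tool frame [-0.05  0.01  0.01]
turn units(6deg) in tool frame [29.95  0.02 -0.01]
```

View pics/a1.png

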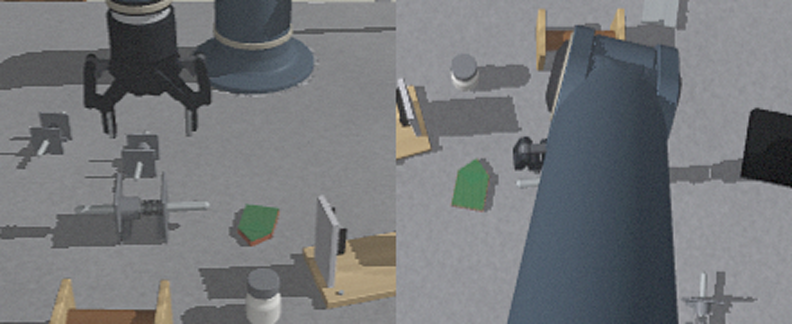

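Call:
drive_tool(steps=[[[0,-1,0,0,0,0,-1],[1,-0.9,0,0,0,0,-1],[2,0,0,0,0,0,-1],[2,0,0,0,0,0,-1],[0,0,0,0,0,0,-1],[0,0,0,0,0,0,-1]]])

```text
clock: 2.8
eef_pos: [448.9, -131.9, 259.8]
tool_rot: [-0.057, 1.571, 0.057]
force: [0.1, 1.0, 0.7]
gripper_width: 85.3
```

```bash
python3 -c "
from h import *
from cell import ctrl
import cv2
plan((447.5,-137),np.radians(4.1),225)
c=ctrl.capture('scene')['image'][:,:,::-1][130:260,200:330]
cv2.imwrite('pics/a2.png',cv2.resize(c,None,fx=4.5,fy=4.5,interpolation=cv2.INTER_CUBIC))"
```

```text
clk 2.8 pos [ 448.94 -131.87  259.8 ] F [0.08 1.04 0.69] w 85.28070031855563
axes x [-0.  0. -1.] y [-0.07  1.    0.  ] z [ 1.    0.07 -0.  ]
world d [ -1.44  -5.13 -34.8 ] tool cm [ 3.48 -0.5  -0.18]
turn units(6deg) in tool frame [ 0.01 -0.01 -0.01]
turn units(6deg) in tool frame [-29.99   0.01  -0.01]
```

View pics/a2.png

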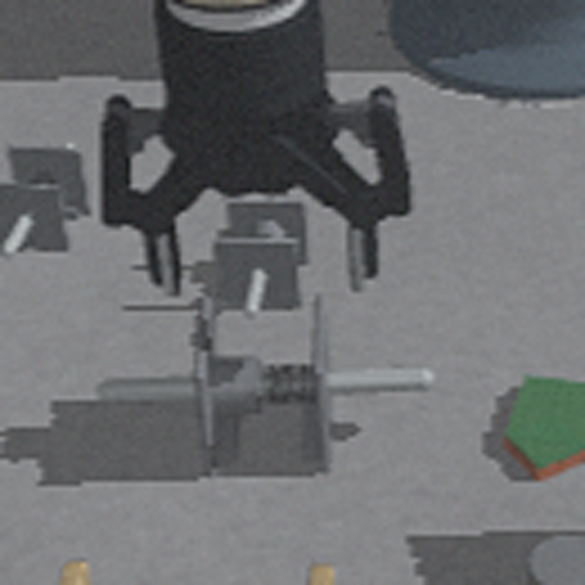

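```bash
python3 -c "
from h import *
c=lambda p:(200+(p[0]+.5)/4.5-.5,130+(p[1]+.5)/4.5-.5)
inv=lambda q:((q-[200,130]+.5)*4.5-.5)
for z in (87,100):
  for y in(-44,44): print(z,inv(proj('s',(448.9-y*.07,-131.9+y,z))), inv(proj('s',(459.9-y*.07,-131.9+y,z))))
"
```

```text
87 [177.76 306.52] [174.38 319.78]
87 [353.86 300.4 ] [351.99 313.56]
100 [174.95 285.63] [171.51 298.81]
100 [352.41 279.53] [350.51 292.62]
```

Call:
drive_tool(steps=[[[0.8,-0.5,-0.1,0,0,0,-1],[1.2,0,0,0,0,0,-1],[1.2,0,0,0,0,0,-1],[1.0,0,0,0,0,0,-1],[0,0,0,0,0,0,-1],[0,0,0,0,0,0,-1],[0,0,0,0,0,0,-1]]])

```text
clock: 3.43
eef_pos: [448.5, -137.7, 218.2]
tool_rot: [-0.056, 1.569, 0.056]
force: [0.8, 1.0, 0.8]
gripper_width: 85.6
```

```bash
python3 -c "
from h import *
from cell import ctrl
import cv2
plan((447.5,-137),np.radians(4.1),216)
c=ctrl.capture('scene')['image'][:,:,::-1][130:260,200:330]
cv2.imwrite('pics/a3.png',cv2.resize(c,None,fx=4.5,fy=4.5,interpolation=cv2.INTER_CUBIC))"
```

```text
clk 3.4333 pos [ 448.46 -137.71  218.18] F [0.78 1.04 0.77] w 85.60540341380033
axes x [ 0. -0. -1.] y [-0.07  1.   -0.  ] z [1.   0.07 0.  ]
world d [-0.96  0.71 -2.18] tool cm [ 0.22  0.08 -0.09]
turn units(6deg) in tool frame [-0.    0.01  0.  ]
turn units(6deg) in tool frame [30.    0.   -0.02]
```

View pics/a3.png

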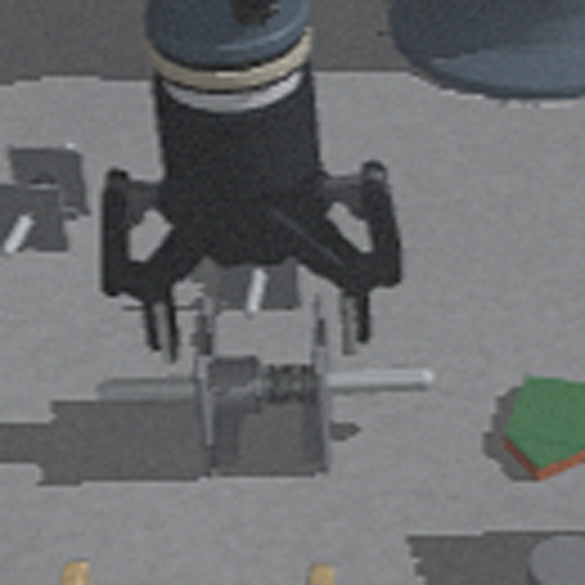

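Call:
drive_tool(force=25, steps=[[[0.1,0.1,0,0,0,0,0],[0,0,0,0,0,0,0.1],[0,0,0,0,0,0,0.2],[0,0,0,0,0,0,0.3],[0,0,0,0,0,0,0.4],[0,0,0,0,0,0,0.4],[0,0,0,0,0,0,0.4],[0,0,0,0,0,0,0.4]]])

```text
clock: 4.15
eef_pos: [449.8, -137.3, 219.4]
tool_rot: [-0.056, 1.564, 0.055]
force: [-2.3, 0.5, 19.5]
gripper_width: 32.4
```

```bash
python3 -c "
from h import *
from cell import ctrl
import cv2
plan((447.5,-137),np.radians(4.1),216)
c=ctrl.capture('scene')['image'][:,:,::-1][130:260,200:330]
cv2.imwrite('pics/a4.png',cv2.resize(c,None,fx=4.5,fy=4.5,interpolation=cv2.INTER_CUBIC))"
```

```text
clk 4.15 pos [ 449.78 -137.31  219.36] F [-2.33  0.49 19.51] w 32.432173536907264
axes x [ 0.01 -0.   -1.  ] y [-0.07  1.   -0.  ] z [1.   0.07 0.01]
world d [-2.28  0.31 -3.36] tool cm [ 0.34  0.05 -0.23]
turn units(6deg) in tool frame [-0.01  0.06  0.01]
turn units(6deg) in tool frame [29.99  0.02 -0.09]
```

View pics/a4.png

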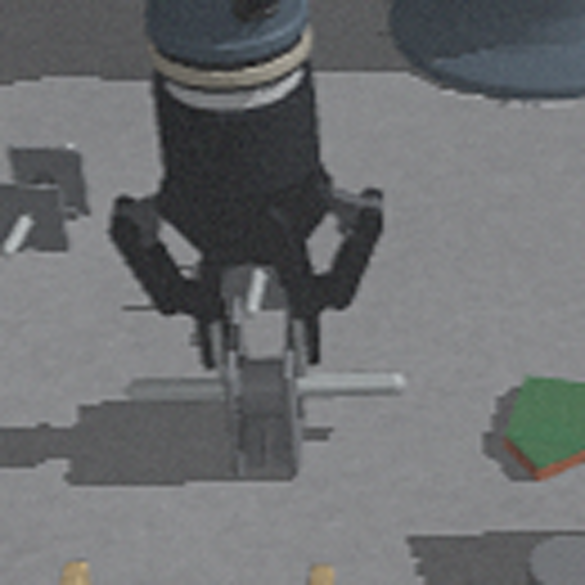

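Squeezed to the stop: width is 32 mm and both plates are between the pads. Now lifting.

Call:
drive_tool(steps=[[[-0.3,0,0,0,0,0,0.4],[-0.7,0,0,0,0,0,0.4],[-1,0,0,0,0,0,0.4],[-1,0,0,0,0,0,0.4],[0,0,0,0,0,0,0.4],[0,0,0,0,0,0,0.4]]])

```text
clock: 4.7
eef_pos: [448.2, -136.5, 247.4]
tool_rot: [-0.056, 1.569, 0.056]
force: [-0.9, -0.2, -2.2]
gripper_width: 33.0
```

```bash
python3 -c "
from h import *
from cell import ctrl
import cv2
plan((518.5,176),np.radians(14.8),340)
c=ctrl.capture('scene')['image'][:,:,::-1][110:240,200:330]
cv2.imwrite('pics/a5.png',cv2.resize(c,None,fx=4.5,fy=4.5,interpolation=cv2.INTER_CUBIC))"
```

```text
clk 4.7 pos [ 448.25 -136.49  247.37] F [-0.85 -0.2  -2.15] w 33.02146919581957
axes x [ 0. -0. -1.] y [-0.07  1.   -0.  ] z [1.   0.07 0.  ]
world d [ 70.25 312.49  92.63] tool cm [-9.26 30.67  9.25]
turn units(6deg) in tool frame [-1.79  0.01  0.  ]
turn units(6deg) in tool frame [28.21  0.   -0.02]
```

View pics/a5.png

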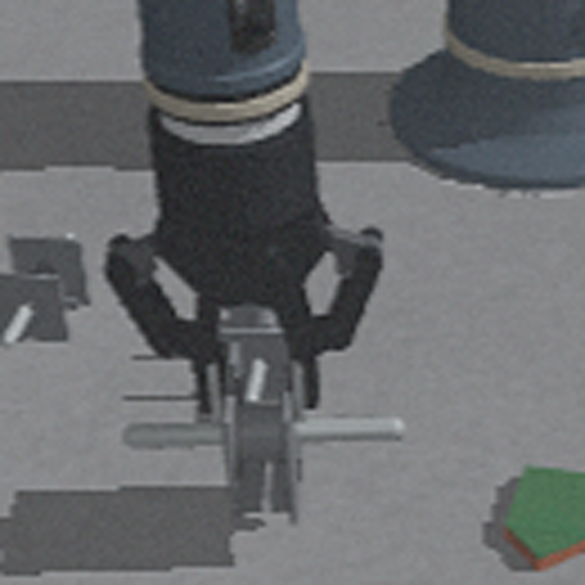

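Call:
drive_tool(steps=[[[-1.5,0.5,0,0,0,0,0.4],[-2,1.5,0.5,0,0,0,0.4],[-2,2.5,0.8,0,0,0,0.4],[-2,3,1,0,0,0,0.4],[-1.5,3,1,0,0,0,0.4],[-0.3,3,1,0,0,0,0.4],[0,3,1,0,0,0,0.4],[0,3,1,0,0,0,0.4],[0,3,1,0,0,0,0.4],[0,3,1,0,0,0,0.4],[0,2.5,0.9,0,0,0,0.4],[0,1.5,0,0,0,0,0.4]]])

```text
clock: 5.75
eef_pos: [519.5, 168.0, 339.0]
tool_rot: [-0.058, 1.57, 0.06]
force: [1.1, 0.7, -1.7]
gripper_width: 32.9
```

Call:
drive_tool(steps=[[[0,0.2,0,-0.5,0,0,0.4],[0,0,0,-0.6,0,0,0.4],[0,0,0,-0.5,0,0,0.4],[0,0,0,-0.19,0,0,0.4],[0,0,0,0,0,0,0.4],[0,0,0,0,0,0,0.4]]])

```text
clock: 6.25
eef_pos: [518.7, 166.0, 339.3]
tool_rot: [-0.202, 1.562, 0.202]
force: [-0.4, 0.6, -1.8]
gripper_width: 33.2
```

```bash
python3 -c "
from h import *
from cell import ctrl
import cv2
plan((518.5,176),np.radians(14.8),340)
c=ctrl.capture('scene')['image'][:,:,::-1]
d=ctrl.capture('top')['image'][:,:,::-1]
cv2.imwrite('pics/b1.png',cv2.resize(c[110:280,310:480],None,fx=3.5,fy=3.5,interpolation=cv2.INTER_CUBIC))
cv2.imwrite('pics/b1t.png',cv2.resize(d[100:260,150:330],None,fx=3.5,fy=3.5,interpolation=cv2.INTER_CUBIC))"
```

```text
clk 6.25 pos [518.65 166.02 339.28] F [-0.43  0.61 -1.82] w 33.159401699502055
axes x [-0. -0. -1.] y [-0.25  0.97 -0.  ] z [ 0.97  0.25 -0.  ]
world d [-0.15  9.98  0.72] tool cm [-0.07  0.97  0.24]
turn units(6deg) in tool frame [-0.01 -0.01  0.  ]
turn units(6deg) in tool frame [29.99  0.    0.01]
```

View pics/b1.png

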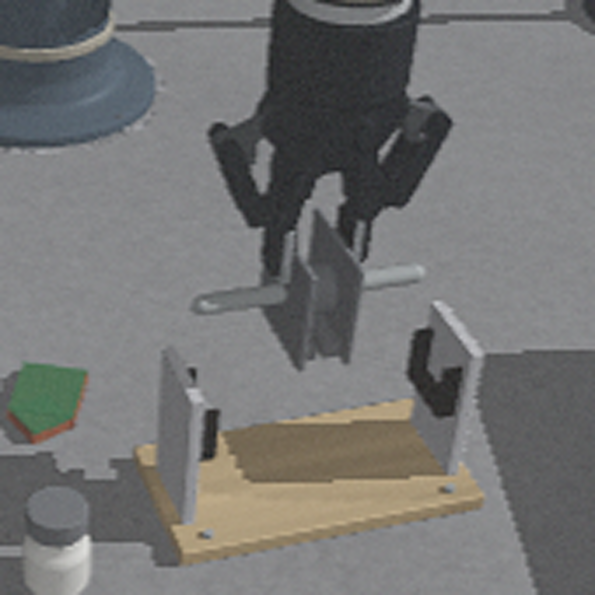

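View pics/b1t.png

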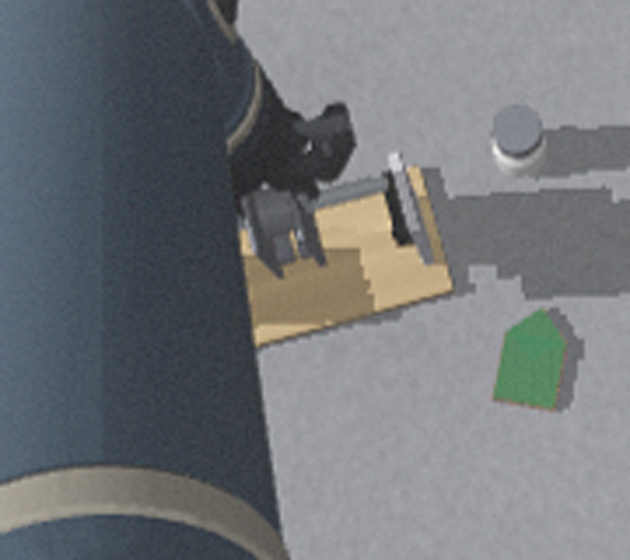

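```bash
python3 -c "
from h import *
c=lambda p:(310+(p[0]+.5)/3.5-.5,110+(p[1]+.5)/3.5-.5)
for z in(145,150,155,160):
  a,b=on('s',c((200,305)),z),on('s',c((423,272)),z); d=b-a
  print(z,(a+b)/2,np.linalg.norm(d),np.degrees(np.arctan2(-d[0],d[1])))
"
```

```text
145 [505.56 171.57 145.  ] 140.5117829377682 14.309645272097034
150 [512.42 170.19 150.  ] 139.25691758953977 14.309645272097002
155 [519.29 168.82 155.  ] 138.0020522413114 14.309645272097058
160 [526.15 167.44 160.  ] 136.747186893083 14.309645272097024
```

Call:
drive_tool(steps=[[[0,0.5,0.1,0,0,0,0.4],[0,0.4,0.1,0,0,0,0.4],[1,0,0,0,0,0,0.4],[1.5,0,0,0,0,0,0.4],[1.4,0,0,0,0,0,0.4],[0.3,0,0,0,0,0,0.4],[0,0,0,0,0,0,0.4],[0,0,0,0,0,0,0.4],[0,0,0,0,0,0,0.4]]])

```text
clock: 7.1
eef_pos: [518.8, 175.6, 298.3]
tool_rot: [-0.203, 1.56, 0.203]
force: [0.5, 0.6, -1.6]
gripper_width: 32.7
```

```bash
python3 -c "
from h import *
from cell import ctrl
import cv2
plan((518.5,175.3),np.radians(14.5),258)
c=ctrl.capture('scene')['image'][:,:,::-1]
d=ctrl.capture('top')['image'][:,:,::-1]
cv2.imwrite('pics/b2.png',cv2.resize(c[140:280,330:470],None,fx=4.2,fy=4.2,interpolation=cv2.INTER_CUBIC))
cv2.imwrite('pics/b2t.png',cv2.resize(d[100:230,170:300],None,fx=4.2,fy=4.2,interpolation=cv2.INTER_CUBIC))"
```

```text
clk 7.1 pos [518.78 175.59 298.34] F [ 0.52  0.64 -1.63] w 32.66081190912605
axes x [ 0.  0. -1.] y [-0.26  0.97  0.  ] z [0.97 0.26 0.  ]
world d [ -0.28  -0.29 -40.34] tool cm [ 4.03 -0.02 -0.04]
turn units(6deg) in tool frame [ 0.05  0.01 -0.  ]
turn units(6deg) in tool frame [-29.95   0.     0.02]
```

View pics/b2.png

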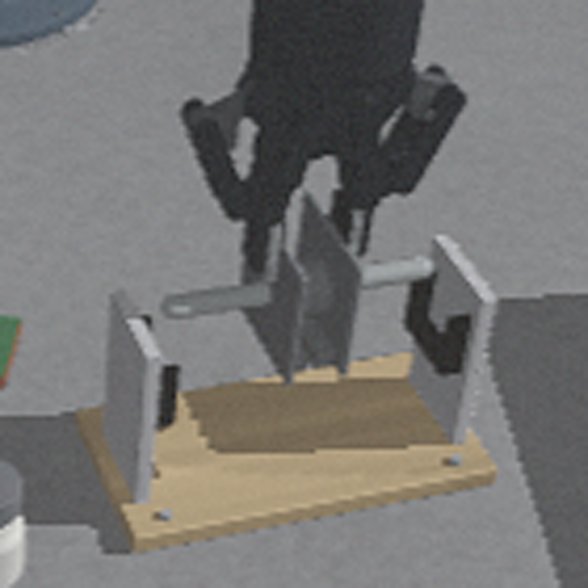

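View pics/b2t.png

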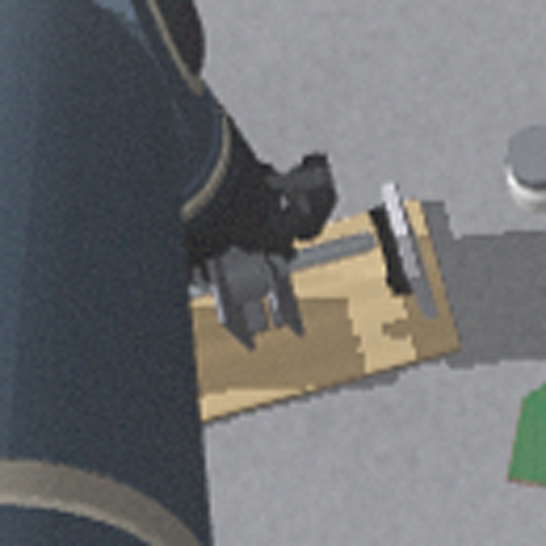

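```bash
python3 -c "
from h import *
cs=lambda p:(330+(p[0]+.5)/4.2-.5,140+(p[1]+.5)/4.2-.5)
ct=lambda p:(170+(p[0]+.5)/4.2-.5,100+(p[1]+.5)/4.2-.5)
invs=lambda q:(q-[330,140]+.5)*4.2-.5
for z in(112,115):
  a,b=on('s',cs((162,306)),z),on('s',cs((434,266)),z); d=b-a
  print(z,a,b,(a+b)/2,np.linalg.norm(d),np.degrees(np.arctan2(-d[0],d[1])))
print('top pin',on('t',ct((372,241)),114))
print('top cup wall ends z94',on('t',ct((374,210)),94),on('t',ct((403,293)),94))
print('scene right cup z94 inner arms',[on('s',cs(p),94) for p in((410,290),(424,275),(455,320),(467,315))])
# predicted tips at z=70 from scene-measured
z=114;a,b=on('s',cs((162,306)),z),on('s',cs((434,266)),z)
for p in(a,b): q=p.copy();q[2]=70; print('pred px z70',invs(proj('s',q)))
"
```

```text
112 [533.05 107.74 112.  ] [498.97 247.72 112.  ] [516.01 177.73 112.  ] 144.07255341023867 13.684313380456816
115 [536.8  107.28 115.  ] [502.89 246.55 115.  ] [519.85 176.91 115.  ] 143.34352488726 13.68431338045688
top pin [534.27 106.99 114.  ]
top cup wall ends z94 [558.44 109.11  94.  ] [509.62  92.2   94.  ]
scene right cup z94 inner arms [array([495.87, 238.69,  94.  ]), array([483.18, 248.13,  94.  ]), array([520.06, 257.06,  94.  ]), array([515.97, 263.87,  94.  ])]
pred px z70 [156.48 373.89]
pred px z70 [421.33 333.28]
```

Call:
drive_tool(steps=[[[0.5,0.1,0,0,0,0,0.4],[0.8,0,0,0,0,0,0.4],[0.8,0,0,0,0,0,0.4],[0.8,0,0,0,0,0,0.4],[0.7,0,0,0,0,0,0.4],[0.4,0,0,0,0,0,0.4],[0,0,0,0,0,0,0.4],[0,0,0,0,0,0,0.4],[0,0,0,0,0,0,0.4]]])

```text
clock: 7.95
eef_pos: [518.4, 176.4, 257.9]
tool_rot: [-0.203, 1.561, 0.203]
force: [0.1, -1.3, -1.8]
gripper_width: 33.0
```

```bash
python3 -c "
from h import *
from cell import ctrl
import cv2
plan((518.5,175.3),np.radians(14.5),256)
c=ctrl.capture('scene')['image'][:,:,::-1]
d=ctrl.capture('top')['image'][:,:,::-1]
cv2.imwrite('pics/b3.png',cv2.resize(c[140:280,330:470],None,fx=4.2,fy=4.2,interpolation=cv2.INTER_CUBIC))
cv2.imwrite('pics/b3t.png',cv2.resize(d[100:230,170:300],None,fx=4.2,fy=4.2,interpolation=cv2.INTER_CUBIC))"
```

```text
clk 7.95 pos [518.37 176.44 257.9 ] F [ 0.11 -1.26 -1.82] w 33.023935889858606
axes x [ 0.  0. -1.] y [-0.26  0.97  0.  ] z [0.97 0.26 0.  ]
world d [ 0.13 -1.14 -1.9 ] tool cm [ 0.19 -0.11 -0.02]
turn units(6deg) in tool frame [ 0.05  0.01 -0.  ]
turn units(6deg) in tool frame [-29.95   0.     0.01]
```

View pics/b3.png

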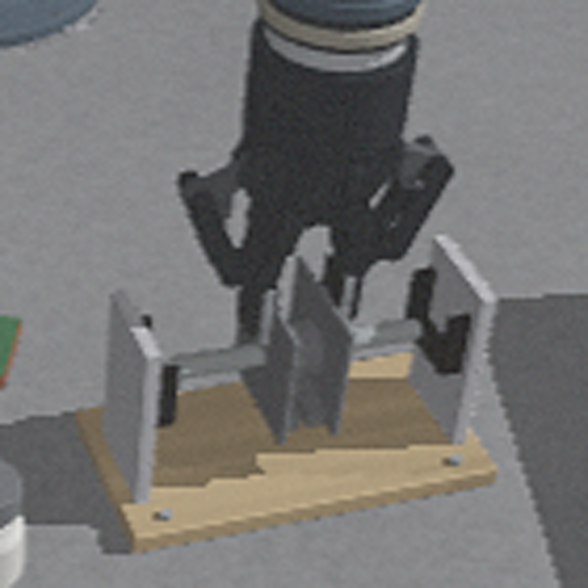

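View pics/b3t.png

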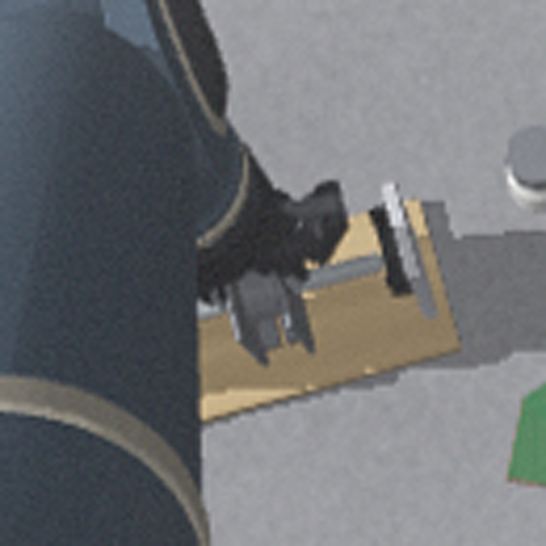

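```bash
python3 -c "
from h import *
invs=lambda q:(q-[330,140]+.5)*4.2-.5
invt=lambda q:(q-[170,100]+.5)*4.2-.5
t=np.radians(14.5);Y=np.array([-np.sin(t),np.cos(t),0]);X=np.array([np.cos(t),np.sin(t),0])
C=np.array([518.6,178.3,0])
for n,x,y,z in [('L floor',-18,72,64),('R floor',18,72,64),('L top',-18,72,94),('R top',18,72,94),('Lfloor@up',-18,84,64),('Rfloor@up',18,84,64),('pin ctr 70',0,72,70),('pin ctr 73',0,72,73),('pin at -72',0,-72,72)]:
  print(n,invs(proj('s',C+X*x+Y*y+[0,0,z])))
C=np.array([518.,174.4,0])
for n,x,y,z in [('L top',-18,-72,94),('R top',18,-72,94),('pin',0,-72,70)]: print('t',n,invt(proj('t',C+X*x+Y*y+[0,0,z])))
"
```

```text
L floor [406.89 319.79]
R floor [436.24 362.73]
L top [415.04 274.9 ]
R top [445.17 317.36]
Lfloor@up [427.94 316.37]
Rfloor@up [457.81 359.12]
pin ctr 70 [423.04 332.06]
pin ctr 73 [423.89 327.59]
pin at -72 [159.18 372.3 ]
t L top [388.97 277.74]
t R top [373.73 218.46]
t pin [387.2  259.58]
```

Call:
drive_tool(steps=[[[0.1,0,0,0,0,0,0.3],[0.1,0,0,0,0,0,0.2],[0.1,0,0,0,0,0,0.1],[0.1,0,0,0,0,0,0.0],[0,0,0,0,0,0,-0.1],[0,0,0,0,0,0,-0.1],[0,0,0,0,0,0,-0.1]]])

```text
clock: 8.63
eef_pos: [518.1, 176.4, 253.6]
tool_rot: [-0.203, 1.561, 0.203]
force: [0.4, -0.1, -2.0]
gripper_width: 46.9
```

```bash
python3 -c "
from h import *
from cell import ctrl
import cv2
plan((518.5,175.3),np.radians(14.5),256)
c=ctrl.capture('scene')['image'][:,:,::-1]
cv2.imwrite('pics/b4.png',cv2.resize(c[140:280,330:470],None,fx=4.2,fy=4.2,interpolation=cv2.INTER_CUBIC))"
```

```text
clk 8.6333 pos [518.12 176.37 253.65] F [ 0.43 -0.12 -2.01] w 46.9145958507577
axes x [-0.  0. -1.] y [-0.26  0.97  0.  ] z [ 0.97  0.26 -0.  ]
world d [ 0.38 -1.07  2.35] tool cm [-0.24 -0.11  0.01]
turn units(6deg) in tool frame [ 0.05 -0.   -0.  ]
turn units(6deg) in tool frame [-29.95   0.    -0.  ]
```

View pics/b4.png

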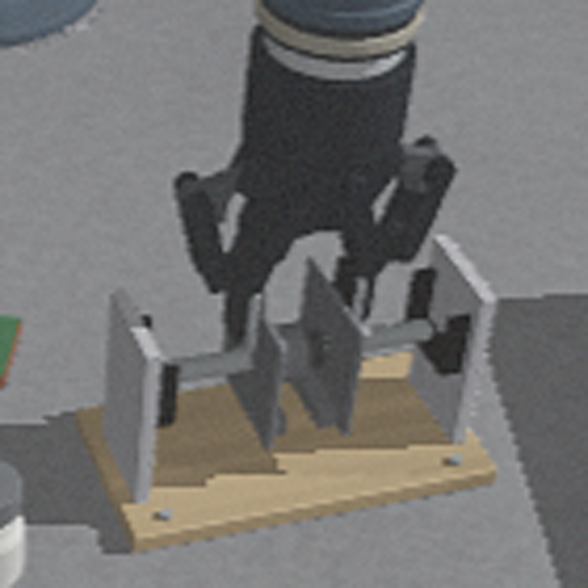

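The spindle is held at 47 mm width with the right pin inside its cup, though it still hangs from the jaws. I'll lower until it touches the floor.

Call:
drive_tool(steps=[[[0.15,0,0,0,0,0,-0.1],[0.15,0,0,0,0,0,-0.1],[0,0,0,0,0,0,-0.1],[0,0,0,0,0,0,-0.1]]])

```text
clock: 9.02
eef_pos: [519.0, 176.6, 251.9]
tool_rot: [-0.202, 1.558, 0.203]
force: [1.3, 0.4, 4.9]
gripper_width: 47.2
```

Call:
drive_tool(steps=[[[0,0,0,0,0,0,-0.2],[0.05,0,0,0,0,0,-0.25],[0.05,0,0,0,0,0,-0.3],[0.05,0,0,0,0,0,-0.4],[0,0,0,0,0,0,-0.5],[0,0,0,0,0,0,-0.7],[0,0,0,0,0,0,-1],[0,0,0,0,0,0,-1],[0,0,0,0,0,0,-1],[0,0,0,0,0,0,-1]]])

```text
clock: 9.85
eef_pos: [518.1, 176.3, 249.1]
tool_rot: [-0.203, 1.561, 0.203]
force: [-0.4, 0.7, -0.3]
gripper_width: 85.5
```

```bash
python3 -c "
from h import *
from cell import ctrl
import cv2
plan((518.5,175.3),np.radians(14.5),256)
c=ctrl.capture('scene')['image'][:,:,::-1]
cv2.imwrite('pics/b5.png',cv2.resize(c[140:280,330:470],None,fx=4.2,fy=4.2,interpolation=cv2.INTER_CUBIC))"
```

```text
clk 9.85 pos [518.11 176.32 249.13] F [-0.37  0.68 -0.31] w 85.47397611428276
axes x [-0. -0. -1.] y [-0.26  0.97  0.  ] z [ 0.97  0.26 -0.  ]
world d [ 0.39 -1.02  6.87] tool cm [-0.69 -0.11  0.01]
turn units(6deg) in tool frame [ 0.05 -0.   -0.  ]
turn units(6deg) in tool frame [-29.95   0.    -0.  ]
```

View pics/b5.png

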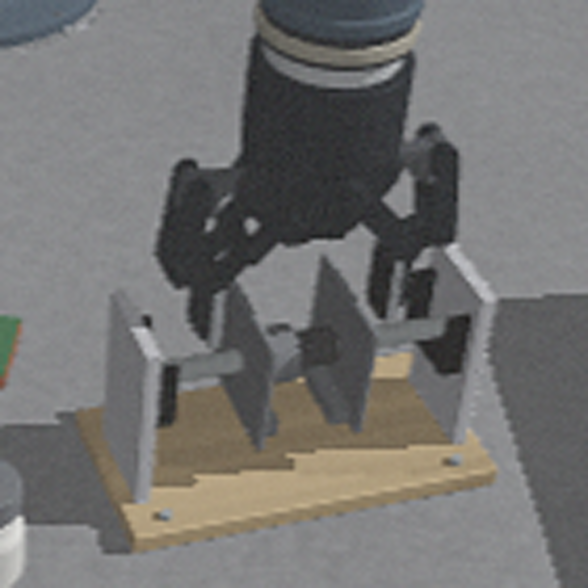

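Call:
drive_tool(steps=[[[-0.5,0,0,0,0,0,-1],[-1,0,0,0,0,0,-1],[-1.5,0,0,0,0,0,-1],[-2,0,0,0,0,0,-1],[-2.5,0,0,0,0,0,-1],[-3,0,0,0,0,0,-1],[-3,0,0,0,0,0,-1],[-1,2,0,0,0,0,-1],[0,4,0,0,0,0,-1],[0,4,0,0,0,0,-1],[0,4,0,0,0,0,-1],[0,4,0,0,0,0,-1]]])

```text
clock: 10.9
eef_pos: [471.4, 351.8, 395.8]
tool_rot: [-0.201, 1.56, 0.203]
force: [0.7, -0.1, -0.2]
gripper_width: 85.1
```

Call:
drive_tool(steps=[[[0,4,0,0,0,0,-1],[0,4,0,0,0,0,-1],[0,4,0,0,0,0,-1],[0,2,0,0,0,0,-1],[0,0,0,0,0,0,-1],[0,0,0,0,0,0,-1]]])

```text
clock: 11.4
eef_pos: [435.3, 487.0, 394.7]
tool_rot: [-0.205, 1.561, 0.205]
force: [0.7, -1.0, 0.1]
gripper_width: 85.2
```

```bash
python3 -c "
from h import *
from cell import ctrl
import cv2
plan((518.5,175.3),np.radians(14.5),256)
c=ctrl.capture('scene')['image'][:,:,::-1]
d=ctrl.capture('top')['image'][:,:,::-1]
cv2.imwrite('pics/b6.png',cv2.resize(c[140:280,330:470],None,fx=4.2,fy=4.2,interpolation=cv2.INTER_CUBIC))
cv2.imwrite('pics/b6t.png',cv2.resize(d[130:230,170:310],None,fx=4.2,fy=4.2,interpolation=cv2.INTER_CUBIC))
cv2.imwrite('pics/b6f.png',c)"
```

```text
clk 11.4 pos [435.31 487.01 394.71] F [ 0.73 -1.03  0.09] w 85.15594815027967
axes x [ 0.  0. -1.] y [-0.26  0.97  0.  ] z [0.97 0.26 0.  ]
world d [  83.19 -311.71 -138.71] tool cm [ 13.86 -32.27  -0.02]
turn units(6deg) in tool frame [ 0.08  0.   -0.  ]
turn units(6deg) in tool frame [-29.92   0.     0.  ]
```

View pics/b6.png

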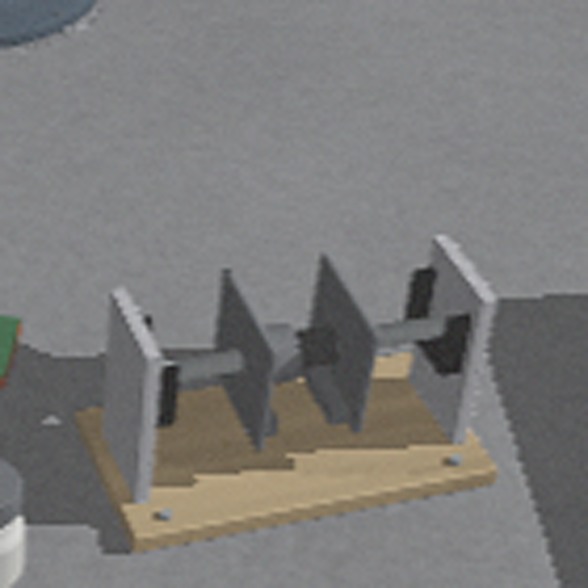

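View pics/b6t.png

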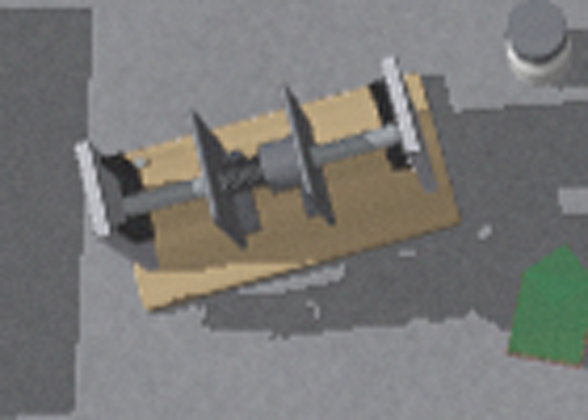

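View pics/b6f.png

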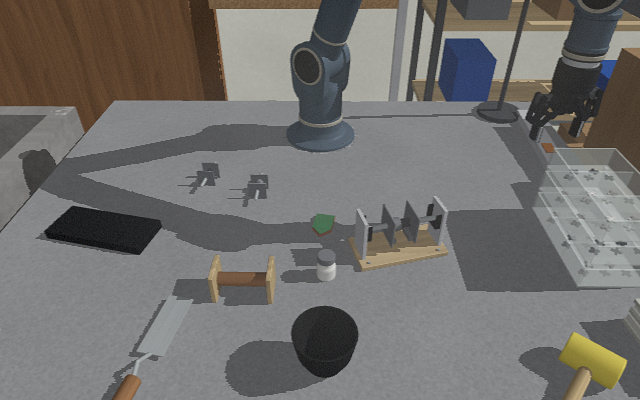

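```bash
python3 -c "
from cell import ctrl
print(ctrl.sign_off())"
```

```text
the job is handed in; nothing more can be done
None
```

The sprung spindle is back in its holder. I squeezed its plates to the stop, lowered it between the uprights and let go, so the spring now holds it there.

- **Position:** after the arm withdrew, both cameras showed a pin in each cup. In the scene view, the right pin's end is within a pixel of where it should be when resting on the cup floor and pressing against the upright. The left pin was only checked in the top view, because its upright hides it in the other.
- **Forces and time:** the highest forces in the readings were about 20 N while squeezing and 5 N when the pins touched the cup floors. Forces were only read at the end of each move. The job took 11.4 s of the 34 s allowed, and the gripper was open and clear of everything when I handed in.
- **Other objects:** the bobbin and the two small look-alikes show in their original places in the last picture.
- **Disagreement:** the two cameras differed by 3–4 mm in y. I corrected for this by measuring the held spindle against the holder before lowering it.

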